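# Set and clamp the length stop on a crosscut sled

### The job

Set the length stop on the crosscut sled. Push the dark stop block along the fence until the sample piece is pinched snug between it and the upright steel plate, with a firm but light push (5 to 15 N; more than 20 N bends the plate). Then squeeze the orange spring clamp open to take it off its rack, lower it gently astride fence and block, near the middle of the block's length, until its throat rests on the wood, and let it close with the throat kept lightly down (15 N at most), so that it grips both; the block must stay snug, and nothing else may be disturbed.

Things in the scene. Friction and masses are not known exactly. Their poses are not given: they have to be found in the camera images.
- sled: Crosscut sled, fixed, where it stands varies. Base board 290 x 600 x 12 mm; the origin lies on its underside, 165 mm from its near edge and 225 mm from its -y end. Plywood fence along y, 18 mm thick, from x = 75 (face towards the robot) to 93 mm, its top 64 mm above the table (52 above the base). Rail 30 mm high along the near edge. Three gussets behind the fence, 24 mm high.
- plate_face (a point): Point on the sled where the face of the upright steel plate that the sample must meet, the fence's face and the top of the base come together; axes as the sled's. The plate is 4 mm thick, 40 mm high, fixed, beyond the sample in +y; its face looks along -y.
- fence_top (a point): Point on the upper edge of the fence's face (towards the robot), mid-length; axes as the sled's. Highest part of the sled.
- stop: Loose dark hardwood stop block, 24 mm (x) x 60 mm (y) x 52 mm high, standing on the sled base against the fence's face, so its top is level with the fence; 50 to 85 g. Origin: middle of its underside. Starts 25 to 90 mm short (-y) of the sample's end.
- sample: Loose sample workpiece, brown wood, 40 mm (x) x 150 mm (y) x 28 mm high, 100 to 170 g, lying along the fence between the stop block and the steel plate, at first 7 to 17 mm short of the plate. Origin: middle of its underside.
- rack: Clamp rack, fixed: a batten on edge, 28 mm thick (x), 250 mm long (y), top 80 mm above the table, on a 100 mm wide foot. Origin: middle of its underside. The two spring clamps sit astride the batten.
- clamp: Orange spring clamp, 110 g, astride the batten, handles up. Origin: middle of the underside of the black housing (the throat, 16 x 28 mm). x: across the jaws; y: along the pivot pin (9 mm above the origin), along the batten; z up. Jaw pads (24 mm wide in y, 12 mm thick) end 40 mm below the throat; handles (22 mm wide) reach 72 mm above it.
- clamp_a (a joint): Opening angle (rad) of each half of the orange clamp. 0: pads 28 mm apart, handles 62 mm over their backs 57 mm above the throat (68 at the tips). 0.165: 42 mm (fence and block), 49. 0.34, hard stop: 54, 27. Handles take 8 N at 0, 17 N at the stop. Squeezed, the handles rise 7 to 12 mm against the throat; they sink back as the jaws close, so a still hand then lifts the throat.
- bluclamp: Blue spring clamp of the same size on the same rack, 80 to 120 mm along the batten from the orange one; either may be nearer. Leave it. Origin as for the orange clamp.
- pencil: Red carpenter's pencil lying on the sled base, 9 x 180 x 8 mm. Leave it.
- offcut: Pale pine offcut, 40 x 110 x 22 mm, lying on the sled base nearer the robot than the sample. Leave it.
- tape: Yellow tape measure, 68 x 34 x 62 mm high, on the table beyond the sled. Leave it.
Not all that is in view belongs to the job. Of the things that look like the stop, the largest one is meant.

How it is judged:
On the way, in this order (a step that is already met when the one before it is completed fails the run):
1. sample pinched snug between stop block and steel plate with a firm push (over 4 N) (y of stop in the frame of plate_face above -0.182 m and y of sample in the frame of plate_face above -0.0775 m and x of sample in the frame of plate_face above -0.026 m and height (world z) of sample below 0.015 m and contact force between stop and sample above 4 N), for 0.2 s.
2. orange clamp squeezed open and lifted off the rack (z of clamp in the frame of rack above 0.115 m and value of joint clamp_a above 0.1 rad), for 0.1 s.
At the end, for the whole second after the job is handed in: Clamp at rest gripping stop block and fence (over 6 N on each), within 18 mm of the middle of the block's length, throat within 2.5 mm of the wood; block upright, within 2 mm of the fence, sample within 6; gaps between block, sample and plate 2 mm or less in all; the other things where they were (y of stop in the frame of plate_face above -0.182 m and y of sample in the frame of plate_face above -0.0775 m and x of sample in the frame of plate_face above -0.026 m and height (world z) of sample below 0.015 m and x of stop in the frame of plate_face above -0.014 m and angle between stop's own z axis and vertical below 0.05 rad and z of clamp in the frame of fence_top between -0.003 and 0.0025 m and y of clamp in the frame of stop between -0.018 and 0.018 m and contact force between clamp and stop above 6 N and contact force between clamp and sled above 6 N and linear speed of clamp below 0.01 m/s); the robot touches nothing.
It fails at once if block and sample pressed together with more than 20 N (contact force between stop and sample above 20 N).
It fails at once if clamp pressed on the block or the sled with more than 20 N while held open (over 0.2 rad), or ever with more than 25 N (its own grip is 14 N) ((value of joint clamp_a above 0.2 rad and (contact force between clamp and stop above 20 N or contact force between clamp and sled above 20 N)) or contact force between clamp and stop above 25 N or contact force between clamp and sled above 25 N).
It fails at once if blue clamp, pencil, offcut or tape measure disturbed (moved 10 mm) (distance of any of bluclamp, pencil, offcut, tape from where it was at the start of the episode above 0.01 m).
It also fails if it takes over 72 s, if anything falls off the work surface, if the arm or the gripper's body presses on something with over 40 N, if the wrist force passes 120 N, or if a joint passes its speed limit or range.

### The arm

A 7-joint arm with a two-finger parallel gripper is mounted at the origin on the work surface. World frame = base frame: x ahead of the robot, y to its left, z up, the work surface at z = 0. Lengths are in m, angles in rad, forces in N, time in s.
With the tool pointing down it reaches from about 0.35 to 0.9 m from the base axis. Payload 8.1 kg.
Tool frame: the origin (TCP) lies midway between the tips of the shut fingers; the grasp point (between the pads) lies arm.grasp_offset behind it (arm.grasp_offset is the distance from the TCP to the grasp point, in m); z points along the fingers, y is the line along which they close (so a half turn about z gives the same grasp; the last joint's range is limited). The gripper opens to 92 mm and grips with 3 to 60 N. Pads are 19 mm wide; open, the fingers measure 130 mm over their backs; the gripper's body (75 mm by 190 mm) begins 47 mm behind the grasp point.
Start: joints at [-1.244, 0.434, 0.025, 1.573, -0.012, 1.134, -0.075], TCP at [0.26, 0.568, 0.227] pointing down, gripper open.
Joint ranges: [-2.62, 2.62], [-0.44, 2.09], [-1.27, 1.32], [0.08, 2.57], [-1.32, 4.46], [0.12, 2], [-2.74, 2.74]. Speed limits (rad/s): [2.22, 2.22, 3.01, 3.01, 3.14, 3.14, 3.14].

### API

Orientations are given as a rotation vector (axis times angle).
In Python, from cell import observe, imaging, arm gives the robot as it stands.
- The arm moves only by the tool apply_moves, never from a script. Its argument "commands" is a list of rows, each a list of 5 numbers: the opening in per cent of the stroke, from 0 (shut) to 100 (fully open), then the shift along the world's x, y, z in units of 0.06 m (1.0 is 0.06 m), then the turn about the world's z in units of 0.5 rad (1.0 is 0.5 rad). A call has 1 to 12 rows; each row shifts and turns the commanded pose from where the row before left it; what a row does not reach is not made up. A row lasts 1/8 s, in which the tool goes at most 62.5 mm and 10.7 degrees, less where a joint would pass 70% of its speed; a pose out of reach is approached as far as the arm can. A call with a number of a shift or a turn outside -1 to 1 is refused whole. A call with a gripper value outside its range is refused whole. The fingers move at their own pace and stop on an object; "newtons" is the grip in N (left out, the last holds). Time passes only in rows, so rows that do not move let the fingers close. It gives the time, the measured TCP pose, the force, the opening and the grip force at its end, in the units of the state.
- observe(): the state, without advancing time (a new reading comes with each control period).
- imaging.get_image(name): name is "side" or "top"; returns (picture, depth): 384x512x3 uint8, red, green, blue; 384x512 float32, m along the optical axis (not along the pixel's ray), 0 where there is no reading.
- imaging.camera_params(name): a dict with "camera_matrix" (3x3 intrinsics, pixels), "origin" and "rotation" of the camera in the world. Camera axes: x right, y up, looking along -z (the intrinsics and any distortion apply to the point x, -y, -z); pixel columns grow to the right and rows downward; lengths in m; the calibration is good to about 2 mm. A picture is of the moment at which its call begins. camera_params takes no time and is no camera call.
- arm.sign_off(): hands the job in; it is judged then, once.
The state is a dict: "clock": time; "joints": joint angles; "dq": joint speeds; "joint_efforts": joint torques, N m; "position": TCP position; "ee_rot": TCP orientation; "force": force on the tool from outside, world axes, zero at the start; "ft_torque": the same for the moment, N m; "width": opening from 0.0 (shut) to 1.0 (fully open); "gripper_force": force on a finger pad.
Only numpy, scipy, OpenCV 4.12 (cv2) and the standard library are available. Lean on these libraries where they do the work, as an engineer would, in place of code of your own. Each camera call takes 0.05 s, during which the arm holds its last target. There are 200 camera calls.

## Working session

There is one attempt and no reset: what is moved stays moved. The work goes in short steps, Python scripts to look and compute and a tool call to move; the robot and the scene stay as the last step left them, time stands still between calls to the robot, and variables do not carry over. Pictures are saved under pics/ and viewed, at most 10 in all, crops included, and the job is handed in when it is done.

Besides the shell and the picture viewer there is one more tool, called after "Request:" as name([rows], argument=value, ...), one row to a line, values as JSON. apply_moves: Moves the arm, as the interface text tells. Its arguments: {"type":"object","properties":{"commands":{"type":"array"},"newtons":{"type":"number"}},"required":["commands"]}

```bash
ls; mkdir -p pics; cat > h.py <<'E'
import numpy as np, cv2
from cell import observe, imaging, arm
def world(name, depth):
    p=imaging.camera_params(name); K=np.array(p["camera_matrix"]); R=np.array(p["rotation"]); o=np.array(p["origin"])
    if R.shape!=(3,3): R=cv2.Rodrigues(R)[0]
    v,u=np.mgrid[:384,:512]; d=np.stack([(u-K[0,2])/K[0,0],-(v-K[1,2])/K[1,1],-np.ones(u.shape)],-1)
    return o+(d*depth[...,None])@R.T
def snap(name,save=None):
    im,de=imaging.get_image(name)
    if save: cv2.imwrite("pics/"+save,cv2.cvtColor(im,cv2.COLOR_RGB2BGR))
    return im,de,world(name,de)
E
python3 - <<'E'
from h import *
for n in("top","side"):
    im,de,W=snap(n,n+"0.png"); np.savez(n+"0.npz",im=im,W=W,de=de)
    print(n,imaging.camera_params(n))
print(observe(),arm.grasp_offset)
E
```

```text
pics
top {'camera_matrix': array([[480.65301159,   0.        , 251.07871194],
       [  0.        , 480.65301159, 190.61336628],
       [  0.        ,   0.        ,   1.        ]]), 'origin': array([ 0.32697262, -0.02098587,  1.45404031]), 'rotation': array([ 0.16076034, -0.16345345, -1.62375333])}
side {'camera_matrix': array([[373.5163454 ,   0.        , 255.73043498],
       [  0.        , 373.5163454 , 192.6876608 ],
       [  0.        ,   0.        ,   1.        ]]), 'origin': array([0.39997072, 0.468753  , 0.71467601]), 'rotation': array([ 0.18666904, -0.98021222, -2.58530887])}
{'clock': 0.1, 'joints': array([-1.2436199 ,  0.43514142,  0.02499522,  1.57398841, -0.01153132,
        1.13398677, -0.07507214]), 'dq': array([-4.27499406e-04, -1.64370093e-03,  1.98258608e-03, -1.57123402e-03,
        4.55198078e-04, -8.52283852e-04,  1.83386930e-05]), 'joint_efforts': array([ 3.05066329e-03, -6.69126177e+01,  9.88145135e-01, -3.15145791e+01,
       -6.04565721e-02,  3.74189531e-02,  3.70974249e-05]), 'position': array([0.26031234, 0.56772293, 0.22603795]), 'ee_rot': array([-6.69935206e-01, -3.06922832e+00,  2.16471196e-03]), 'force': array([ 0.50228541, -0.84592274,  0.46760101]), 'ft_torque': array([-0.00365477,  0.00511165,  0.00019353]), 'gripper_force': 0.0, 'width': 0.9979463174658623} 0.0188
```

View pics/top0.png

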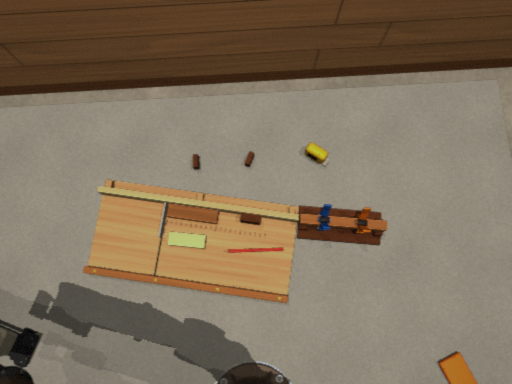

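View pics/side0.png

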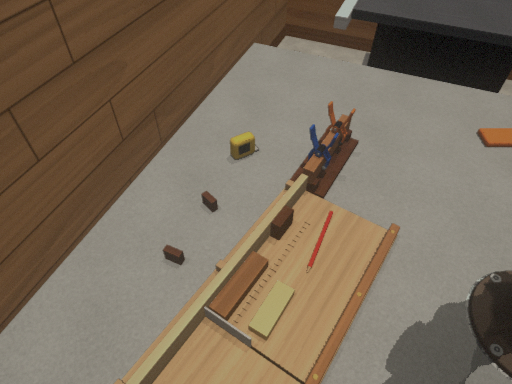

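Top view: fence along y (row ~200, slightly yawed), plate at (165,215), sample (192,214), stop (250,218), pencil (255,250), offcut (187,240), rack (340,224) with the blue clamp (325,217) and orange (365,220). The side view confirms this; two small dark decoys lie beyond the sled.

```bash
cat > m.py <<'E'
from h import *
def rect(P):
    c,s,a=cv2.minAreaRect((P[:,:2]*1000).astype(np.float32)); return np.round(c,1),np.round(s,1),round(a,2)
def report(n,im,W):
    hsv=cv2.cvtColor(im,cv2.COLOR_RGB2HSV); H,S,V=[hsv[...,i].astype(int) for i in range(3)]; z=W[...,2]; x=W[...,0]; y=W[...,1]
    def comps(name,m,k=2,minn=15):
        m=cv2.morphologyEx(m.astype(np.uint8),cv2.MORPH_OPEN,np.ones((2,2)))
        nn,L,st,ce=cv2.connectedComponentsWithStats(m)
        for i in sorted(range(1,nn),key=lambda i:-st[i,4])[:k]:
            if st[i,4]<minn: continue
            P=W[L==i]; print(n,name,st[i,4],"px",np.round(ce[i]),"z",np.round(np.percentile(P[:,2],[5,50,95])*1000,1),*rect(P), "med",np.round(np.median(P,0)*1000,1))
    ok=(x>.3)&(x<.9)
    comps("tall",ok&(z>.055)&(z<.072)&(H>12)&(V>90),1)
    comps("dark",ok&(V<110)&(z>.05)&(z<.075)&(H<15),3)
    comps("stopall",ok&(V<75)&(z>.012)&(H<15),4)
    comps("sample",ok&(z>.032)&(z<.047)&(H<15),3)
    comps("offcut",ok&(H>25)&(H<40)&(z>.025)&(z<.045),1)
    comps("batten",ok&(z>.072)&(z<.088),3)
    comps("orange",ok&(z>.09)&(H<15)&(S>120),2)
    comps("blue",ok&(z>.09)&(H>100)&(H<130)&(S>100),2)
    comps("plate",ok&(S<70)&(z>.04)&(z<.06),2)
E
python3 - <<'E'
from m import *
for n in("top","side"):
    d=np.load(n+"0.npz"); report(n,d["im"],d["W"])
d=np.load("top0.npz")
for (c,r) in[(250,218),(192,214),(187,240),(250,203),(120,190),(280,208),(318,220),(345,224),(365,212),(365,222),(363,230),(165,215),(130,230),(255,250)]:
    print(c,r,d["im"][r,c],np.round(d["W"][r,c]*1000,1))
big=lambda im,a,b,c,e,k:cv2.resize(cv2.cvtColor(im[a:b,c:e],cv2.COLOR_RGB2BGR),None,fx=k,fy=k,interpolation=cv2.INTER_CUBIC)
A=big(d["im"],180,260,150,400,3); B=big(np.load("side0.npz")["im"],90,280,200,380,1.6); 
C=np.zeros((A.shape[0]+B.shape[0],750,3),np.uint8); C[:A.shape[0]]=A; C[A.shape[0]:,:B.shape[1]]=B; cv2.imwrite("pics/crop0.png",C)
E
```

```text
top tall 1314 px [201. 204.] z [45.7 64.6 69.9] [481.4 146.9] [603.2 236.6] 78.63 med [584.3 113.6  64.6]
top dark 161 px [251. 219.] z [33.8 65.1 71. ] [439.4 -10.8] [ 59.6 217.8] 79.85 med [531.6 -27.4  65.1]
top dark 15 px [357. 231.] z [12.6 60.  85.4] [ 480.7 -333.8] [11.2 14.3] 14.79 med [ 478.6 -330.    60. ]
top stopall 72 px [305. 228.] z [ 9.1 17.7 44.4] [ 499.6 -188. ] [42.4 15.4] 88.09 med [ 499.5 -184.8   17.7]
top stopall 47 px [376. 233.] z [10.2 36.9 44.6] [ 469.1 -395.4] [21.6 16.7] 70.48 med [ 470.9 -395.3   36.9]
top stopall 38 px [352. 231.] z [10.2 17.8 66.1] [ 482.3 -326.6] [28.2 14. ] 77.73 med [ 482.2 -325.8   17.8]
top stopall 32 px [362. 223.] z [ 97.5 102.6 106.9] [ 493.7 -340.6] [20.4 18.9] 80.52 med [ 497.8 -336.6  102.6]
top sample 651 px [194. 214.] z [24.6 41.1 46.4] [562.2 144.1] [148.4  41.2] 79.62 med [559.9 141.6  41.1]
top sample 591 px [167. 282.] z [ 9.6 42.6 48.1] [356.5 181.5] [408.7  21.2] 78.75 med [365.7 225.3  42.6]
top sample 324 px [248. 294.] z [11.2 42.6 48.4] [319.   -4.8] [170.6  22.1] 78.52 med [317.2  -5.6  42.6]
top offcut 479 px 
[... 3057 characters left out ...]
px [341.  28.] z [-629.5   50.3   56.5] [  756.5 -1737.7] [  91.1 1516.2] 10.28 med [ 656.1 -997.6   50.3]
250 218 [85 45 24] [534.3 -24.   63.2]
192 214 [135  82  43] [559.8 147.5  41. ]
187 240 [187 196 118] [484.3 165.8  33. ]
250 203 [187 147  91] [587.7 -26.8  13.3]
120 190 [185 167 107] [639.2 353.5  69.4]
280 208 [187 146  89] [ 567.4 -117.1   10.4]
318 220 [64 59 76] [ 514.2 -219.    81.2]
345 224 [159  96  51] [ 498.  -295.4   81.3]
365 212 [114  51  16] [ 522.  -344.3  131.1]
365 222 [40 36 38] [ 497.6 -348.   103.3]
363 230 [165  92  28] [ 469.4 -327.2  157.2]
165 215 [63 55 45] [564.4 230.7  24. ]
130 230 [187 149  93] [526.5 338.6  14.9]
255 250 [184  57  46] [444.1 -33.3  18.9]
```

View pics/crop0.png

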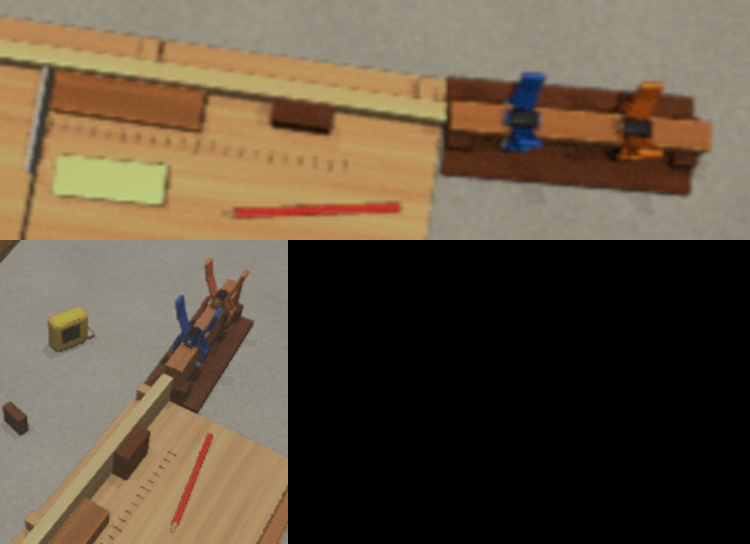

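The crops show the stop (top image ~251,219) against the fence and the orange clamp at the far end of the batten (365,220). Next I'll fit the frames more accurately.

```bash
cat > fit.py <<'E'
from m import *
Z=lambda n:np.load(n+"0.npz")
def onplane(n,mask,z):
    # cast rays of the mask pixels onto height z
    p=imaging.camera_params(n); o=np.array(p["origin"]); W1=world(n,np.ones((384,512)))[mask]; d=W1-o
    return o+d*((z-o[2])/d[:,2])[:,None]
for n in("top","side"):
    d=Z(n); im,W=d["im"],d["W"]; z=W[...,2];x,y=W[...,0],W[...,1]
    hsv=cv2.cvtColor(im,cv2.COLOR_RGB2HSV).astype(int); H,S,V=hsv[...,0],hsv[...,1],hsv[...,2]
    print(n,"fence hsv")
    f=(x>.5)&(x<.7)&(y>-.15)&(y<.35)&(abs(z-.064)<.006)&(V>110)
    P=onplane(n,f,.064)[:,:2]*1e3
    l=np.ravel(cv2.fitLine(P.astype(np.float32),cv2.DIST_HUBER,0,.01,.01)); u=l[:2]*np.sign(l[1]); psi=np.arctan2(-u[0],u[1])
    c=l[2:]; nrm=np.array([u[1],-u[0]]); r=(P-c)@nrm
    print("fence yaw deg",np.degrees(psi),"x@y=0",c[0]-c[1]*u[0]/u[1],"width pct",np.percentile(r,[3,10,50,90,97]).round(1),"z",np.median(z[f]))
    def sl(name,mask,zz,u=u,c=c):
        nr=np.array([u[1],-u[0]])
        m=cv2.morphologyEx(mask.astype(np.uint8),cv2.MORPH_OPEN,np.ones((2,2)))>0
        k,L,st,_=cv2.connectedComponentsWithStats(m.astype(np.uint8)); 
        i=1+np.argmax(st[1:,4]); Q=onplane(n,L==i,zz)[:,:2]*1e3
        a=(Q-c)@nr; b=Q@u
        print(name,len(Q),"perp to fence centre",np.percentile(a,[1,50,99]).round(1),"along",np.percentile(b,[1,50,99]).round(1),"zmed",np.median(z[L==i]).round(4), "mid xy",Q.mean(0).round(1))
    sl("stop",(H<15)&(V<110)&(abs(z-.064)<.007)&(y>-.15)&(y<.08)&(x>.48),.064)
    sl("sample",(H<15)&(V<160)&(abs(z-.040)<.006)&(y>0)&(y<.25)&(x>.52),.040)
    sl("plate",(S<90)&(z>.046)&(z<.058)&(x>.52)&(y>.2)&(y<.27),.052)
    b=(abs(z-.080)<.006)&(x>.46)&(x<.54)&(y<-.17)&(y>-.44)&(H<20)&(V>110)
    P=onplane(n,b,.080)[:,:2]*1e3; l=np.ravel(cv2.fitLine(P.astype(np.float32),cv2.DIST_HUBER,0,.01,.01)); ub=l[:2]*np.sign(l[1])
    cb=l[2:]; nb=np.array([ub[1],-ub[0]])
    print("batten yaw",np.degrees(np.arctan2(-ub[0],ub[1])),"pt",cb,"perp",np.percentile((P-cb)@nb,[3,50,97]).round(1),"along",np.percentile(P@ub,[1,99]).round(1))
    for nm,mk in(("orange",(H<16)&(S>130)&(y<-.30)&(y>-.38)),("blue",(H>100)&(H<130)&(S>100)&(y<-.2)&(y>-.28)),("black o",(S<80)&(V<75)&(y<-.30)&(y>-.38))):
        for lo,hi in((.092,.125),(.125,.165)):
            mm=mk&(z>lo)&(z<hi)&(x>.44)&(x<.56); Q=W[mm]*1e3
            if len(Q): print(nm,lo,len(Q),"perp",np.percentile((Q[:,:2]-cb)@nb,[3,30,50,70,97]).round(1),"along",np.percentile(Q[:,:2]@ub,[5,50,95]).round(1),"z",np.percentile(Q[:,2],[5,95]).round())
R=cv2.Rodrigues(observe()["ee_rot"])[0]; print(R.round(3))
E
python3 fit.py
```

```text
top fence hsv
fence yaw deg -11.689975 x@y=0 563.0731 width pct [-8.8 -7.5  0.   7.7  9. ] z 0.06498726033662594
stop 152 perp to fence centre [-36.  -24.3 -13. ] along [ 51.5  79.2 109.6] zmed 0.0652 mid xy [532.2 -28.5]
sample 612 perp to fence centre [-51.8 -32.  -11.7] along [180.1 252.8 327.4] zmed 0.0411 mid xy [560.  142.4]
plate 12 perp to fence centre [-28.4 -20.8 -12.8] along [334.7 337.3 339.9] zmed 0.0418 mid xy [588.1 222.7]
batten yaw -8.435193 pt [ 505.11935 -294.20895] perp [-13.2  -0.   13.6] along [-339.5  -92.9]
orange 0.092 99 perp [-17.9  -5.5   7.4  13.   20.6] along [-278.9 -263.5 -249.8] z [ 95. 122.]
orange 0.125 77 perp [-32.6 -25.5  22.5  25.5  32. ] along [-272.9 -263.8 -254.5] z [127. 159.]
blue 0.092 64 perp [-18.5  -8.8  10.8  14.5  20.7] along [-162.6 -153.2 -146.6] z [ 96. 124.]
blue 0.125 65 perp [-33.5 -28.   22.4  25.5  30.3] along [-163.1 -154.7 -146.9] z [129. 158.]
black o 0.092 31 perp [-6.7 -3.5 -1.1  0.4  5. ] along [-271.9 -263.1 -254.4] z [ 98. 107.]
side fence hsv
fence yaw deg -11.59539 x@y=0 563.2689 width pct [-9.1 -7.7 -0.   7.7  9.1] 
[... 292 characters left out ...]
] along [340.  342.9 345.9] zmed 0.0526 mid xy [557.4 235.7]
batten yaw -6.828206 pt [ 511.82693 -270.2151 ] perp [-17.4   0.   12.6] along [-351.7 -107.8]
orange 0.092 94 perp [-24.2 -16.2   2.2   9.2  15.6] along [-288.1 -271.  -263.2] z [ 93. 122.]
orange 0.125 87 perp [-37.1 -30.4  18.8  21.2  25.7] along [-282.9 -272.3 -266.7] z [126. 157.]
blue 0.092 47 perp [ 0.  10.8 13.3 15.6 19.4] along [-177.4 -168.6 -161.6] z [ 97. 124.]
blue 0.125 62 perp [-34.1  20.4  23.1  24.9  28.9] along [-177.  -169.2 -161.1] z [127. 156.]
black o 0.092 29 perp [-11.9  -9.5  -7.   -3.9   0.8] along [-286.8 -276.2 -267. ] z [100. 105.]
[[-0.909  0.417 -0.   ]
 [ 0.417  0.909 -0.001]
 [-0.    -0.001 -1.   ]]
```

Request:
apply_moves([
  [0, 0.359, -0.916, 0, 0],
  [0, 0.359, -0.916, 0, 0],
  [0, 0.359, -0.916, 0, 0],
  [0, 0.359, -0.916, 0, 0.2264],
  [0, 0.359, -0.916, 0, 0.2264],
  [0, 0.359, -0.916, 0, 0],
  [0, 0.359, -0.916, 0, 0],
  [0, 0.359, -0.916, 0, 0],
  [0, 0.359, -0.916, 0, 0],
  [0, 0.359, -0.916, 0, 0],
  [0, 0.359, -0.916, 0, 0],
  [0, 0.359, -0.916, 0, 0],
], newtons=30)

```text
clock: 1.6
position: [0.5193, -0.093, 0.2267]
ee_rot: [-0.318, -3.125, -0.0]
force: [0.3, 0.0, -0.5]
width: 0.005
gripper_force: 0.0
```

Request:
apply_moves([
  [0, 0, 0, -0.5, 0],
  [0, 0, 0, -0.5, 0],
  [0, 0, 0, 0, 0],
  [0, 0, 0, 0, 0],
])

```text
clock: 2.1
position: [0.5194, -0.0913, 0.1676]
ee_rot: [0.319, 3.125, 0.0]
force: [0.4, -0.7, 1.1]
width: 0.005
gripper_force: 0.0
```

```bash
python3 - <<'E'
from h import *
ims=[]
for n in("top","side"):
    im,de,W=snap(n); np.savez(n+"1.npz",im=im,W=W,de=de)
    p=imaging.camera_params(n);K=p["camera_matrix"];R=cv2.Rodrigues(p["rotation"])[0]
    q=R.T@(observe()["position"]-p["origin"]); uv=(K@np.array([q[0],-q[1],-q[2]]));uv=uv[:2]/uv[2]; print(n,"TCP px",uv)
    im=im.copy(); 
    u,v=int(uv[0]),int(uv[1]); c=im[v-70:v+70,u-90:u+90]; c=cv2.resize(c,None,fx=2.2,fy=2.2,interpolation=cv2.INTER_CUBIC); cv2.drawMarker(c,(int((uv[0]-u+90)*2.2),int((uv[1]-v+70)*2.2)),(0,255,0),0,12,1); ims.append(c)
cv2.imwrite("pics/c1.png",cv2.cvtColor(np.hstack(ims),cv2.COLOR_RGB2BGR))
E
```

```text
top TCP px [274.93803609 216.16214957]
side TCP px [303.76531268 164.1999037 ]
```

View pics/c1.png

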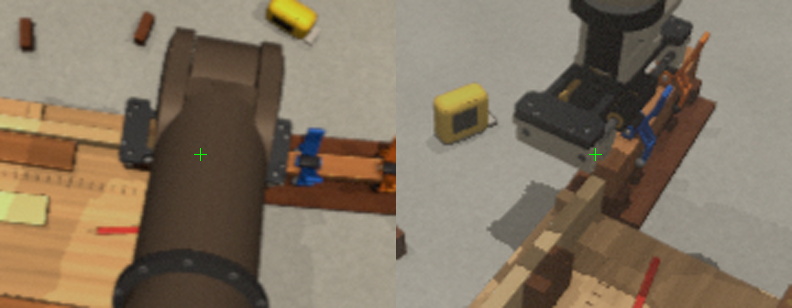

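Top: the gripper hides the stop. Side: the TCP marker (595,153 in the crop) lies behind the gripper body, over the -y end of the fence, as intended. I'll descend next to the stop.

Request:
apply_moves([
  [0, 0, 0, -0.8, 0],
  [0, 0, 0, -0.8, 0],
  [0, 0, 0, -0.5, 0],
  [0, 0, 0, -0.16, 0],
  [0, 0, 0, 0, 0],
  [0, 0, 0, 0, 0],
])

```text
clock: 2.95
position: [0.5201, -0.0915, 0.0326]
ee_rot: [0.319, 3.123, 0.0]
force: [-1.0, -0.1, 0.5]
width: 0.006
gripper_force: 0.0
```

Request:
apply_moves([
  [0, 0.0202, 0.0979, 0, 0],
  [0, 0.0202, 0.0979, 0, 0],
  [0, 0.0202, 0.0979, 0, 0],
  [0, 0.0202, 0.0979, 0, 0],
  [0, 0.0202, 0.0979, 0, 0],
  [0, 0.0202, 0.0979, 0, 0],
  [0, 0.0202, 0.0979, 0, 0],
  [0, 0.0202, 0.0979, 0, 0],
  [0, 0.0202, 0.0979, 0, 0],
  [0, 0.0202, 0.0979, 0, 0],
  [0, 0.0202, 0.0979, 0, 0],
  [0, 0, 0, 0, 0],
])

```text
clock: 4.45
position: [0.5324, -0.0259, 0.0311]
ee_rot: [-0.317, -3.125, -0.001]
force: [-0.1, -0.3, -0.0]
width: 0.005
gripper_force: 0.0
```

Request:
apply_moves([
  [0, 0.0134, 0.0653, 0, 0],
  [0, 0.0134, 0.0653, 0, 0],
  [0, 0.0134, 0.0653, 0, 0],
  [0, 0.0134, 0.0653, 0, 0],
  [0, 0, 0, 0, 0],
])

```text
clock: 5.08
position: [0.5356, -0.0105, 0.0311]
ee_rot: [-0.318, -3.125, -0.0]
force: [0.3, -0.2, 0.3]
width: 0.005
gripper_force: 0.0
```

```bash
python3 - <<'E'
from h import *
im,de,W=snap("side"); c=im[170:384,120:400]; cv2.imwrite("pics/c2.png",cv2.resize(cv2.cvtColor(c,cv2.COLOR_RGB2BGR),None,fx=2,fy=2))
E
```

```text
(no output)
```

View pics/c2.png

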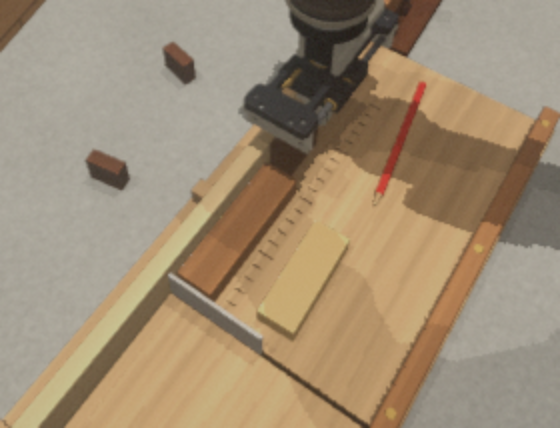

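The side view shows the stop (295,155 in the crop) at the end of the sample, and the sample still a few mm short of the plate (180,275). I'll push on in small steps.

Request:
apply_moves([
  [0, 0.0067, 0.0326, 0, 0],
  [0, 0.0067, 0.0326, 0, 0],
  [0, 0.0067, 0.0326, 0, 0],
  [0, 0, 0, 0, 0],
])

```text
clock: 5.62
position: [0.5368, -0.0049, 0.0312]
ee_rot: [0.319, 3.125, 0.0]
force: [-0.1, 0.1, 0.4]
width: 0.003
gripper_force: 0.0
```

Request:
apply_moves([
  [0, 0.0034, 0.0163, 0, 0],
  [0, 0.0034, 0.0163, 0, 0],
  [0, 0, 0, 0, 0],
])

```text
clock: 6.0
position: [0.5371, -0.0033, 0.0311]
ee_rot: [0.319, 3.125, -0.0]
force: [0.4, -1.5, 0.4]
width: 0.004
gripper_force: 0.3
```

Request:
apply_moves([
  [0, 0.0034, 0.0163, 0, 0],
  [0, 0.0034, 0.0163, 0, 0],
  [0, 0, 0, 0, 0],
])

```text
clock: 6.38
position: [0.5375, -0.0012, 0.0311]
ee_rot: [0.319, 3.125, 0.0]
force: [0.9, -0.6, 0.6]
width: 0.007
gripper_force: 0.6
```

Request:
apply_moves([
  [0, 0.0034, 0.0163, 0, 0],
  [0, 0, 0, 0, 0],
])

```text
clock: 6.62
position: [0.5377, -0.0002, 0.0311]
ee_rot: [-0.319, -3.125, -0.0]
force: [-0.5, -1.5, 0.9]
width: 0.003
gripper_force: 0.6
```

Request:
apply_moves([
  [0, 0.0034, 0.0163, 0, 0],
  [0, 0, 0, 0, 0],
])

```text
clock: 6.88
position: [0.538, 0.0008, 0.0311]
ee_rot: [0.319, 3.125, 0.0]
force: [0.2, -2.0, 0.5]
width: 0.006
gripper_force: 0.6
```

Request:
apply_moves([
  [0, 0.0034, 0.0163, 0, 0],
  [0, 0, 0, 0, 0],
])

```text
clock: 7.12
position: [0.5381, 0.0018, 0.0312]
ee_rot: [0.319, 3.125, 0.0]
force: [-1.1, -1.0, 0.2]
width: 0.004
gripper_force: 0.5
```

Request:
apply_moves([
  [0, 0.0017, 0.0082, 0, 0],
  [0, 0, 0, 0, 0],
])

```text
clock: 7.38
position: [0.5382, 0.0022, 0.0311]
ee_rot: [-0.319, -3.125, -0.0]
force: [-0.5, -1.3, 0.1]
width: 0.003
gripper_force: 0.7
```

```bash
python3 - <<'E'
from h import *
im,de,W=snap("side"); c=im[255:350,190:300]; cv2.imwrite("pics/c3.png",cv2.resize(cv2.cvtColor(c,cv2.COLOR_RGB2BGR),None,fx=5,fy=5,interpolation=cv2.INTER_CUBIC))
E
```

```text
(no output)
```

View pics/c3.png

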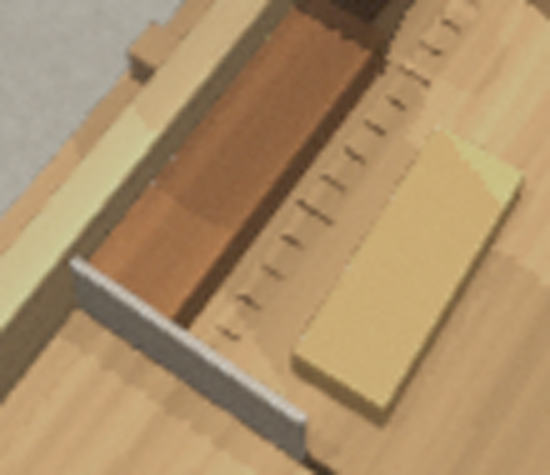

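The sample's end (about 90-185, 270-320 in the crop) is nearly behind the plate, so only a few mm remain at most. Continuing in small steps.

Request:
apply_moves([
  [0, 0.0027, 0.0131, 0, 0],
  [0, 0, 0, 0, 0],
])

```text
clock: 7.68
position: [0.5384, 0.003, 0.0311]
ee_rot: [-0.319, -3.125, -0.0]
force: [1.0, -1.2, 0.9]
width: 0.004
gripper_force: 0.6
```

Request:
apply_moves([
  [0, 0.002, 0.0098, 0, 0],
  [0, 0, 0, 0, 0],
])

```text
clock: 7.92
position: [0.5385, 0.0034, 0.0312]
ee_rot: [-0.319, -3.125, 0.0]
force: [-0.7, -2.4, 1.1]
width: 0.005
gripper_force: 1.2
```

Request:
apply_moves([
  [0, 0.0014, 0.0066, 0, 0],
  [0, 0, 0, 0, 0],
])

```text
clock: 8.18
position: [0.5385, 0.0034, 0.0311]
ee_rot: [-0.32, -3.125, 0.001]
force: [-0.8, -4.6, 1.4]
width: 0.006
gripper_force: 2.3
```

Request:
apply_moves([
  [0, 0.0014, 0.0066, 0, 0],
  [0, 0, 0, 0, 0],
])

```text
clock: 8.43
position: [0.5385, 0.0035, 0.0311]
ee_rot: [-0.32, -3.125, 0.001]
force: [-1.3, -6.5, 2.4]
width: 0.004
gripper_force: 3.0
```

Request:
apply_moves([
  [0, 0.0019, 0.0092, 0, 0],
  [0, 0, 0, 0, 0],
  [0, 0, 0, 0, 0],
  [0, 0, 0, 0, 0],
])

```text
clock: 8.93
position: [0.5385, 0.0035, 0.0312]
ee_rot: [-0.321, -3.125, 0.002]
force: [-1.7, -7.8, 2.0]
width: -0.0
gripper_force: 3.9
```

Pinched snug at about 8 N. Backing off, raising, and moving above the orange clamp.

Request:
apply_moves([
  [0, -0.017, -0.082, 0, 0],
  [0, -0.05, -0.245, 0, 0],
  [0, 0, 0, 0.8, 0],
  [0, 0, 0, 0.8, 0],
  [0, 0, 0, 0.8, 0],
  [0, 0, 0, 0.8, 0],
  [0, 0, 0, 0, 0],
])

```text
clock: 9.8
position: [0.5368, -0.0154, 0.2268]
ee_rot: [0.319, 3.119, 0.003]
force: [-0.5, 0.4, -0.5]
width: 0.003
gripper_force: 0.0
```

Request:
apply_moves([
  [100, -0.0685, -0.58, 0, -0.3367],
  [100, -0.0685, -0.58, 0, -0.3367],
  [100, -0.0685, -0.58, 0, -0.3367],
  [100, -0.0685, -0.58, 0, -0.3367],
  [100, -0.0685, -0.58, 0, -0.3367],
  [100, -0.0685, -0.58, 0, -0.3367],
  [100, -0.0685, -0.58, 0, -0.3367],
  [100, -0.0685, -0.58, 0, -0.3367],
  [100, -0.0685, -0.58, 0, -0.3367],
  [100, 0, 0, 0, 0],
  [100, 0, 0, 0, 0],
])

```text
clock: 11.18
position: [0.4974, -0.3274, 0.2222]
ee_rot: [-2.377, -2.052, 0.0]
force: [0.4, 0.6, -0.5]
width: 1.003
gripper_force: 0.0
```

```bash
python3 - <<'E'
from h import *
ims=[]
for n in("top","side"):
    im,de,W=snap(n); np.savez(n+"2.npz",im=im,W=W,de=de)
t=np.load("top2.npz")["im"][180:260,150:400]; s=np.load("side2.npz")["im"][60:360,160:420]
A=cv2.resize(t,None,fx=3,fy=3,interpolation=cv2.INTER_CUBIC);B=cv2.resize(s,None,fx=1.2,fy=1.2,interpolation=cv2.INTER_CUBIC)
C=np.zeros((600,750,3),np.uint8);C[:240]=A;C[240:600,:B.shape[1]]=B[:360]
cv2.imwrite("pics/c4.png",cv2.cvtColor(C,cv2.COLOR_RGB2BGR))
E
```

```text
(no output)
```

View pics/c4.png

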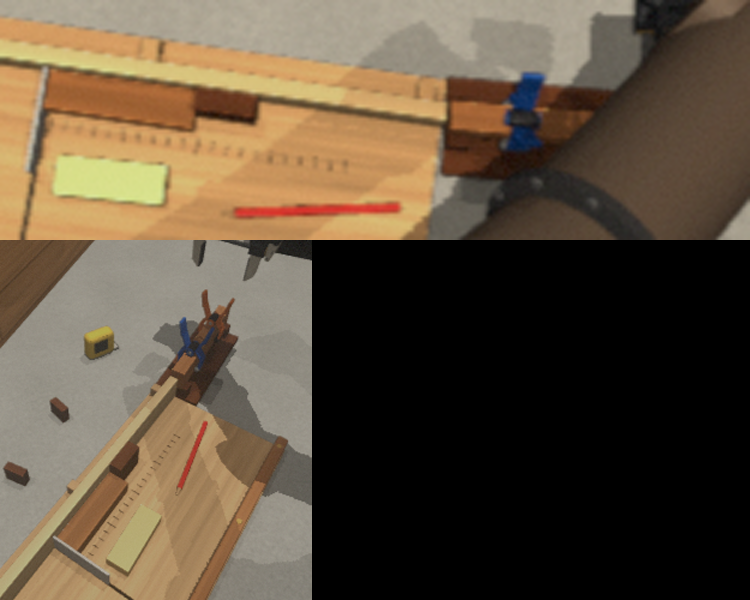

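Both views show stop, sample and plate closed up (top crop, block at 225,107). In the side view the open fingertips (198,262 and 248,277 in the crop) straddle the orange clamp. I'll measure the fingertips and the block to cross-check the cameras.

```bash
cat > b.py <<'E'
from h import *
import sys
def plane(n,mask,z):
    p=imaging.camera_params(n); o=np.array(p["origin"]); d=world(n,np.ones((384,512)))[mask]-o
    return (o+d*((z-o[2])/d[:,2])[:,None])*1e3
u=np.array([.2018,.9794]);nr=np.array([.9794,-.2018]);O=np.array([540.3,-111.4])
def block(n,im,W):
    hsv=cv2.cvtColor(im,cv2.COLOR_RGB2HSV).astype(int); H,S,V=hsv[...,0],hsv[...,1],hsv[...,2]; x,y,z=np.moveaxis(W,-1,0)
    for nm,m,zz in(("stop",(H<15)&(V<100)&(abs(z-.064)<.006)&(y>-.02)&(y<.14)&(x>.48)&(x<.6),.064),("sample",(H<15)&(V<165)&(V>90)&(abs(z-.040)<.006)&(y>0.05)&(y<.3)&(x>.52)&(x<.62),.040)):
        k,L,st,_=cv2.connectedComponentsWithStats(m.astype(np.uint8)); Q=plane(n,L==1+np.argmax(st[1:,4]),zz)[:,:2]-O
        print(n,nm,len(Q),"along",np.percentile(Q@u,[1,50,99]).round(1),"perp",np.percentile(Q@nr,[1,50,99]).round(1))
E
python3 - <<'E'
from b import *
for n in("top","side"):
    d=np.load(n+"2.npz"); block(n,d["im"],d["W"])
d=np.load("side2.npz"); W=d["W"]; im=d["im"]
x,y,z=np.moveaxis(W,-1,0)
m=(z>.215)&(z<.25)&(abs(y+.33)<.06)&(x>.38)&(x<.62)&(im.max(-1)<200)
k,L,st,ce=cv2.connectedComponentsWithStats(m.astype(np.uint8))
for i in range(1,k):
    if st[i,4]>8: P=W[L==i]*1e3; print(st[i],np.percentile(P,[3,50,97],axis=0).round(1).tolist())
s=observe(); print(s["position"],cv2.Rodrigues(s["ee_rot"])[0][:,1])
# orange clamp again, side, in the world
hsv=cv2.cvtColor(im,cv2.COLOR_RGB2HSV).astype(int); H,S=hsv[...,0],hsv[...,1]
nb=np.array([.989,-.147]);ub=np.array([.147,.989])
for n in("top","side"):
  for f in "02":
    d=np.load(n+f+".npz");W=d["W"];x,y,z=np.moveaxis(W,-1,0);hsv=cv2.cvtColor(d["im"],cv2.COLOR_RGB2HSV).astype(int); H,S=hsv[...,0],hsv[...,1]
    for nm,mm in(("orange",(H<16)&(S>130)&(y<-.30)&(y>-.38)),("blue",(H>100)&(H<130)&(S>100)&(y<-.2)&(y>-.28))):
      mm=mm&(z>.12)&(z<.16)&(x>.44)&(x<.56); Q=W[mm][:,:2]*1e3
      if len(Q)>10:
        a=(Q-[498.5,-336])@nb; b=(Q-[498.5,-336])@ub; print(n+f,nm,len(Q),"hi",np.percentile(a[a>0],[5,50,95]).round(1),"lo",np.percentile(a[a<0],[5,50,95]).round(1),"along",np.percentile(b,[5,50,95]).round(1))
E
```

```text
top stop 57 along [128.8 153.7 185.1] perp [-33.5 -28.3 -17. ]
top sample 403 along [191.4 254.2 339.4] perp [-49.  -31.3  -9.2]
side stop 155 along [132.1 169.6 193.1] perp [-34.2 -27.1 -12. ]
side sample 1377 along [191.9 269.  334.8] perp [-49.8 -30.1  -9.7]
[320  68  11  14  86] [[544.2, -341.2, 225.4], [550.4, -325.4, 238.6], [562.5, -322.6, 249.5]]
[362  83  13  11  71] [[437.0, -320.8, 224.8], [447.9, -309.3, 240.6], [455.5, -305.6, 249.2]]
[ 0.4979953  -0.32668788  0.22258731] [ 9.89484841e-01 -1.44635641e-01 -5.29318044e-04]
top0 orange 85 hi [19.9 25.3 31.5] lo [-32.2 -27.1 -18.5] along [-14.   -3.7   4.7]
top0 blue 74 hi [18.8 25.6 30.6] lo [-33.2 -28.  -18.1] along [ 96.1 105.  112.3]
top2 blue 77 hi [18.6 25.  31. ] lo [-33.4 -27.9 -17.6] along [ 96.3 104.7 112.3]
side0 orange 99 hi [20.7 25.8 31. ] lo [-31.9 -27.2 -18.7] along [-10.    2.1   7.5]
side0 blue 70 hi [20.5 25.8 30.7] lo [-32.4 -30.6 -28.3] along [ 98.2 105.3 113.8]
side2 orange 86 hi [20.5 26.3 30.3] lo [-31.4 -27.2 -20.6] along [-10.2   2.2   7.5]
side2 blue 70 hi [20.6 25.7 30.2] lo [-32.1 -29.3 -20.9] along [ 99.4 108.4 114.6]
```

Request:
apply_moves([
  [100, 0, -0.17, 0, 0],
  [100, 0, 0, -0.6, 0],
  [100, 0, 0, -0.6, 0],
  [100, 0, 0, -0.54, 0],
  [100, 0, 0, 0, 0],
  [100, 0, 0, 0, 0],
])

```text
clock: 12.02
position: [0.4983, -0.3389, 0.12]
ee_rot: [2.378, 2.051, 0.0]
force: [0.9, 0.2, -0.9]
width: 1.004
gripper_force: 0.0
```

Request:
apply_moves([
  [70, 0, 0, 0, 0],
  [70, 0, 0, 0, 0],
  [70, 0, 0, 0, 0],
  [65, 0, 0, 0, 0],
  [65, 0, 0, 0, 0],
], newtons=24)

```text
clock: 12.65
position: [0.4977, -0.3381, 0.1187]
ee_rot: [-2.379, -2.051, 0.0]
force: [0.6, -0.2, -0.3]
width: 0.648
gripper_force: 6.7
```

Request:
apply_moves([
  [62, 0, 0, 0, 0],
  [62, 0, 0, 0, 0],
])

```text
clock: 12.9
position: [0.4977, -0.3382, 0.1188]
ee_rot: [2.379, 2.051, -0.0]
force: [-0.5, 1.1, 0.5]
width: 0.622
gripper_force: 7.4
```

Request:
apply_moves([
  [58, 0, 0, 0.018, 0],
  [54, 0, 0, 0.018, 0],
  [50, 0, 0, 0.018, 0],
  [46, 0, 0, 0.018, 0],
  [46, 0, 0, 0, 0],
])

```text
clock: 13.52
position: [0.4978, -0.3382, 0.1232]
ee_rot: [2.379, 2.051, 0.0]
force: [-0.0, 0.1, -1.3]
width: 0.462
gripper_force: 9.1
```

Request:
apply_moves([
  [42, 0, 0, 0.015, 0],
  [38, 0, 0, 0.015, 0],
  [35, 0, 0, 0.015, 0],
  [32, 0, 0, 0.015, 0],
  [32, 0, 0, 0, 0],
])

```text
clock: 14.15
position: [0.4978, -0.3382, 0.1268]
ee_rot: [2.379, 2.051, 0.0]
force: [-0.2, -0.9, -0.8]
width: 0.329
gripper_force: 24.0
```

Request:
apply_moves([
  [32, 0, 0, 0.2, 0],
  [32, 0, 0, 0.5, 0],
  [32, 0, 0, 0.6, 0],
  [32, 0, 0, 0.6, 0],
  [32, 0, 0, 0.3, 0],
  [32, 0, 0, 0, 0],
])

```text
clock: 14.9
position: [0.4982, -0.3385, 0.2597]
ee_rot: [2.378, 2.05, 0.002]
force: [-0.2, -0.3, -1.2]
width: 0.331
gripper_force: 24.0
```

```bash
python3 - <<'E'
from h import *
im,de,W=snap("side"); c=im[40:200,250:430]; cv2.imwrite("pics/c5.png",cv2.resize(cv2.cvtColor(c,cv2.COLOR_RGB2BGR),None,fx=3,fy=3,interpolation=cv2.INTER_CUBIC))
print({k:observe()[k] for k in("position","force","width","gripper_force")})
E
```

```text
{'position': array([ 0.49773495, -0.33794227,  0.25832679]), 'force': array([-0.37183956, -1.02743264, -1.00058536]), 'width': 0.3310867092758049, 'gripper_force': 23.996351016685367}
```

View pics/c5.png

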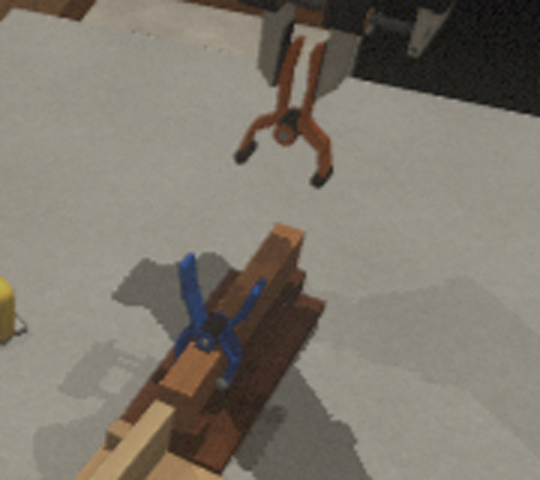

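The orange clamp hangs squarely and fully open in the fingers (285,130 in the crop), clear of the rack; the blue clamp is still in place. Carrying it over to the block.

Request:
apply_moves([
  [32, 0.05, 0.3, 0, -0.0116],
  [32, 0.098, 0.6, 0, -0.0116],
  [32, 0.131, 0.8, 0, -0.0116],
  [32, 0.131, 0.8, 0, -0.0116],
  [32, 0.131, 0.8, 0, -0.0116],
  [32, 0.131, 0.8, 0, -0.0116],
  [32, 0.131, 0.8, 0, -0.0116],
  [32, 0.131, 0.8, 0, -0.0116],
  [32, 0.074, 0.45, 0, -0.0116],
  [32, 0.044, 0.267, 0, -0.0116],
  [32, 0, 0, 0, 0],
  [32, 0, 0, 0, 0],
])

```text
clock: 16.45
position: [0.5606, 0.045, 0.2585]
ee_rot: [2.44, 1.979, -0.001]
force: [-0.1, -1.6, -1.4]
width: 0.329
gripper_force: 24.0
```

```bash
python3 - <<'E'
from b import *
s=observe(); R=cv2.Rodrigues(s["ee_rot"])[0]; print(s["position"],np.degrees(np.arctan2(R[1,1],R[0,1])),s["force"])
q=s["position"][:2]*1e3-O; print("TCP along/perp",q@u,q@nr)
im,de,W=snap("side"); np.savez("side3.npz",im=im,W=W)
c=im[90:330,170:410]; cv2.imwrite("pics/c6.png",cv2.resize(cv2.cvtColor(c,cv2.COLOR_RGB2BGR),None,fx=2.4,fy=2.4,interpolation=cv2.INTER_CUBIC))
hsv=cv2.cvtColor(im,cv2.COLOR_RGB2HSV).astype(int); H,S,V=hsv[...,0],hsv[...,1],hsv[...,2]; x,y,z=np.moveaxis(W,-1,0)
m=(abs(y-.047)<.05)&(abs(x-.56)<.08)&(z>.15)&(z<.23)&(H<16)&(S>110); P=W[m]*1e3; A=(P[:,:2]-O)
for lo,hi in((160,172),(172,190),(190,212),(212,230)):
    k=(P[:,2]>lo)&(P[:,2]<hi)
    if k.sum()>5: print(lo,k.sum(),"perp",np.percentile(A[k]@nr,[3,50,97]).round(1),"along",np.percentile(A[k]@u,[3,50,97]).round(1))
m2=(abs(y-.047)<.05)&(abs(x-.56)<.08)&(z>.15)&(z<.24)&(V<80); P=W[m2]*1e3; A=P[:,:2]-O
k,L,st,ce=cv2.connectedComponentsWithStats(m2.astype(np.uint8))
for i in range(1,k):
    if st[i,4]>8: Q=W[L==i]*1e3; print("dark",st[i,4],ce[i].round(),"perp",np.percentile((Q[:,:2]-O)@nr,[3,50,97]).round(1),"along",np.percentile((Q[:,:2]-O)@u,[3,50,97]).round(1),"z",np.percentile(Q[:,2],[3,97]).round(1))
E
```

```text
[0.56061096 0.04501232 0.25845952] -11.911322109574776 [-0.06631535 -1.57501818 -1.44477857]
TCP along/perp 157.2889726738 -11.671454008007515
190 90 perp [-47.8 -44.5  22.2] along [146.7 157.7 165.5]
212 202 perp [-42.5 -28.5  17.3] along [146.8 159.9 170.6]
dark 58 [260. 183.] perp [-18.3 -10.1  -4.2] along [149.3 162.9 168.1] z [221.6 234.2]
dark 51 [247. 189.] perp [17.  19.2 23.8] along [146.3 159.7 169.3] z [187.7 196.6]
dark 37 [276. 206.] perp [-49.7 -47.9 -42.1] along [145.8 165.7 169.3] z [190.3 196.5]
```

View pics/c6.png

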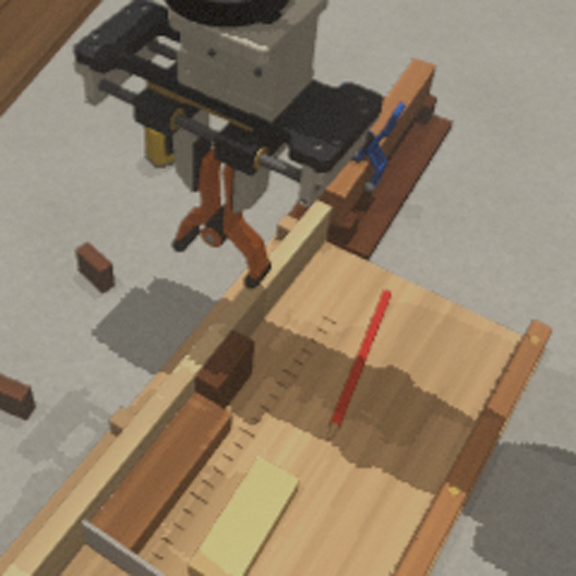

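The side crop shows the open jaws (pads 185,240 and 257,275) over the fence line at the block's y. They measure as centred on fence plus block (about 8 mm spare each side), so I'm lowering.

Request:
apply_moves([
  [32, 0, 0, -0.3, 0],
  [32, 0, 0, -0.5, 0],
  [32, 0, 0, -0.5, 0],
  [32, 0, 0, -0.25, 0],
  [32, 0, 0.02, -0.1, 0],
  [32, 0, 0.02, -0.1, 0],
  [32, 0, 0, -0.1, 0],
  [32, 0, 0, -0.1, 0],
  [32, 0, 0, 0, 0],
])

```text
clock: 17.62
position: [0.5607, 0.0493, 0.1414]
ee_rot: [-2.438, -1.981, 0.001]
force: [-0.8, -1.0, -2.1]
width: 0.327
gripper_force: 24.0
```

Request:
apply_moves([
  [32, 0, 0, -0.06, 0],
  [32, 0, 0, -0.06, 0],
  [32, 0, 0, -0.06, 0],
  [32, 0, 0, -0.06, 0],
  [32, 0, 0, 0, 0],
])

```text
clock: 18.25
position: [0.5607, 0.0492, 0.1269]
ee_rot: [-2.438, -1.981, 0.001]
force: [-0.7, -0.0, -1.0]
width: 0.333
gripper_force: 24.0
```

Request:
apply_moves([
  [32, 0, 0, -0.04, 0],
  [32, 0, 0, -0.04, 0],
  [32, 0, 0, -0.04, 0],
  [32, 0, 0, -0.04, 0],
  [32, 0, 0, -0.03, 0],
  [32, 0, 0, 0, 0],
])

```text
clock: 19.0
position: [0.5608, 0.0493, 0.1157]
ee_rot: [-2.438, -1.982, 0.0]
force: [0.1, -0.1, -1.5]
width: 0.333
gripper_force: 24.0
```

Request:
apply_moves([
  [32, 0, 0, -0.015, 0],
  [32, 0, 0, -0.015, 0],
  [32, 0, 0, 0, 0],
])

```text
clock: 19.38
position: [0.5609, 0.0493, 0.114]
ee_rot: [-2.438, -1.982, 0.0]
force: [0.4, -0.3, -0.9]
width: 0.329
gripper_force: 24.0
```

Request:
apply_moves([
  [32, 0, 0, -0.015, 0],
  [32, 0, 0, 0, 0],
])

```text
clock: 19.62
position: [0.5609, 0.0493, 0.1131]
ee_rot: [-2.438, -1.982, 0.0]
force: [0.4, -0.5, -0.2]
width: 0.33
gripper_force: 24.0
```

Request:
apply_moves([
  [32, 0, 0, -0.012, 0],
  [32, 0, 0, 0, 0],
])

```text
clock: 19.88
position: [0.5609, 0.0492, 0.1124]
ee_rot: [2.438, 1.982, -0.0]
force: [-0.5, -0.1, -1.5]
width: 0.327
gripper_force: 24.0
```

Request:
apply_moves([
  [32, 0, 0, -0.012, 0],
  [32, 0, 0, 0, 0],
])

```text
clock: 20.12
position: [0.5609, 0.0493, 0.1117]
ee_rot: [-2.438, -1.981, 0.0]
force: [0.6, -0.5, -1.5]
width: 0.335
gripper_force: 24.0
```

Request:
apply_moves([
  [32, 0, 0, -0.01, 0],
  [32, 0, 0, 0, 0],
])

```text
clock: 20.38
position: [0.5608, 0.0492, 0.1111]
ee_rot: [-2.438, -1.981, 0.0]
force: [-0.3, 0.2, -1.3]
width: 0.331
gripper_force: 24.0
```

Request:
apply_moves([
  [32, 0, 0, -0.01, 0],
  [32, 0, 0, 0, 0],
])

```text
clock: 20.62
position: [0.5609, 0.0493, 0.1105]
ee_rot: [2.438, 1.981, -0.0]
force: [0.3, 0.0, -0.3]
width: 0.336
gripper_force: 24.0
```

Request:
apply_moves([
  [32, 0, 0, -0.01, 0],
  [32, 0, 0, 0, 0],
])

```text
clock: 20.88
position: [0.5609, 0.0492, 0.1099]
ee_rot: [2.438, 1.981, -0.0]
force: [0.1, 0.5, -0.7]
width: 0.33
gripper_force: 24.0
```

Request:
apply_moves([
  [32, 0, 0, -0.01, 0],
  [32, 0, 0, 0, 0],
])

```text
clock: 21.12
position: [0.5609, 0.0492, 0.1093]
ee_rot: [2.438, 1.981, -0.0]
force: [-0.6, -0.4, -1.7]
width: 0.329
gripper_force: 24.0
```

Request:
apply_moves([
  [32, 0, 0, -0.01, 0],
  [32, 0, 0, 0, 0],
])

```text
clock: 21.38
position: [0.5608, 0.0493, 0.1087]
ee_rot: [-2.438, -1.981, 0.0]
force: [0.5, -0.1, -1.8]
width: 0.33
gripper_force: 24.0
```

Request:
apply_moves([
  [32, 0, 0, -0.01, 0],
  [32, 0, 0, 0, 0],
])

```text
clock: 21.62
position: [0.5609, 0.0492, 0.1082]
ee_rot: [2.438, 1.981, 0.0]
force: [-0.6, -0.6, 0.3]
width: 0.329
gripper_force: 24.0
```

Request:
apply_moves([
  [32, 0, 0, -0.01, 0],
  [32, 0, 0, 0, 0],
])

```text
clock: 21.88
position: [0.5611, 0.0493, 0.1081]
ee_rot: [-2.438, -1.981, -0.001]
force: [-2.2, 0.6, 7.7]
width: 0.331
gripper_force: 24.0
```

Throat is down at about 8 N. Now letting the jaws close while following the handles down.

Request:
apply_moves([
  [35, 0, 0, -0.004, 0],
  [35, 0, 0, 0, 0],
])

```text
clock: 22.12
position: [0.561, 0.0493, 0.1077]
ee_rot: [-2.438, -1.981, -0.001]
force: [-1.4, 0.1, 4.6]
width: 0.355
gripper_force: 21.5
```

Request:
apply_moves([
  [37, 0, 0, -0.004, 0],
  [37, 0, 0, 0, 0],
])

```text
clock: 22.38
position: [0.561, 0.0493, 0.1073]
ee_rot: [-2.438, -1.981, -0.001]
force: [-1.7, 0.8, 4.9]
width: 0.37
gripper_force: 20.8
```

Request:
apply_moves([
  [39, 0, 0, -0.006, 0],
  [39, 0, 0, 0, 0],
])

```text
clock: 22.62
position: [0.561, 0.0493, 0.1069]
ee_rot: [-2.438, -1.981, -0.0]
force: [-1.6, 0.3, 5.9]
width: 0.39
gripper_force: 20.2
```

Request:
apply_moves([
  [41, 0, 0, -0.006, 0],
  [41, 0, 0, 0, 0],
])

```text
clock: 22.88
position: [0.5609, 0.0493, 0.1064]
ee_rot: [-2.438, -1.981, -0.0]
force: [-2.5, 0.5, 4.9]
width: 0.412
gripper_force: 19.3
```

Request:
apply_moves([
  [43, 0, 0, -0.006, 0],
  [43, 0, 0, 0, 0],
])

```text
clock: 23.12
position: [0.5609, 0.0493, 0.106]
ee_rot: [-2.438, -1.981, -0.0]
force: [-1.3, 0.5, 5.6]
width: 0.436
gripper_force: 16.2
```

Request:
apply_moves([
  [45, 0, 0, -0.007, 0],
  [45, 0, 0, 0, 0],
])

```text
clock: 23.38
position: [0.5611, 0.0493, 0.1057]
ee_rot: [2.438, 1.981, 0.001]
force: [-1.9, 0.1, 5.1]
width: 0.451
gripper_force: 10.2
```

Request:
apply_moves([
  [47, 0, 0, -0.007, 0],
  [47, 0, 0, 0, 0],
])

```text
clock: 23.62
position: [0.5613, 0.0493, 0.1053]
ee_rot: [2.438, 1.981, 0.001]
force: [-1.6, 1.3, 6.1]
width: 0.473
gripper_force: 9.1
```

Request:
apply_moves([
  [49, 0, 0, -0.007, 0],
  [49, 0, 0, 0, 0],
])

```text
clock: 23.88
position: [0.5613, 0.0492, 0.105]
ee_rot: [2.438, 1.981, 0.001]
force: [-1.1, 1.1, 6.1]
width: 0.491
gripper_force: 8.7
```

Request:
apply_moves([
  [51, 0, 0, -0.006, 0],
  [51, 0, 0, 0, 0],
])

```text
clock: 24.12
position: [0.5616, 0.0492, 0.1047]
ee_rot: [2.437, 1.981, 0.002]
force: [-0.6, 0.1, 6.4]
width: 0.509
gripper_force: 5.0
```

Request:
apply_moves([
  [53, 0, 0, -0.006, 0],
  [53, 0, 0, 0, 0],
])

```text
clock: 24.38
position: [0.5609, 0.0492, 0.1038]
ee_rot: [2.438, 1.981, -0.0]
force: [-0.5, 0.1, 0.6]
width: 0.529
gripper_force: 0.2
```

Released. Opening fully, rising, and checking.

Request:
apply_moves([
  [60, 0, 0, 0, 0],
  [80, 0, 0, 0, 0],
  [100, 0, 0, 0, 0],
  [100, 0, 0, 0, 0],
  [100, 0, 0, 0.2, 0],
  [100, 0, 0, 0.6, 0],
  [100, 0, 0, 0.8, 0],
  [100, 0, 0, 0.8, 0],
  [100, -0.8, 0, 0, 0],
  [100, -0.8, 0, 0, 0],
  [100, -0.8, 0, 0, 0],
  [100, 0, 0, 0, 0],
])

```text
clock: 25.88
position: [0.4138, 0.0491, 0.2483]
ee_rot: [-2.434, -1.98, -0.002]
force: [0.8, -0.2, 0.4]
width: 0.999
gripper_force: 0.0
```

```bash
python3 - <<'E'
from b import *
for n in("side",):
    im,de,W=snap(n); np.savez(n+"4.npz",im=im,W=W); block(n,im,W)
c=im[90:330,170:410]; cv2.imwrite("pics/c7.png",cv2.resize(cv2.cvtColor(c,cv2.COLOR_RGB2BGR),None,fx=2.4,fy=2.4,interpolation=cv2.INTER_CUBIC))
hsv=cv2.cvtColor(im,cv2.COLOR_RGB2HSV).astype(int); H,S,V=hsv[...,0],hsv[...,1],hsv[...,2]; x,y,z=np.moveaxis(W,-1,0)
m=(abs(y-.05)<.04)&(abs(x-.56)<.06)&(z>.095)&(z<.16)&(H<16)&(S>110); Q=W[m]*1e3
print(len(Q),"along",np.percentile((Q[:,:2]-O)@u,[3,50,97]).round(1),"perp",np.percentile((Q[:,:2]-O)@nr,[3,50,97]).round(1),"ztop",np.percentile(Q[:,2],[90,98]).round(1))
E
```

```text
side stop 62 along [163.5 178.9 192.6] perp [-35.  -25.8 -13.4]
side sample 1287 along [191.5 264.7 334.1] perp [-50.2 -30.5  -9.8]
235 along [151.4 163.4 170.3] perp [-33.    2.5  10. ] ztop [141.2 142.7]
```

View pics/c7.png

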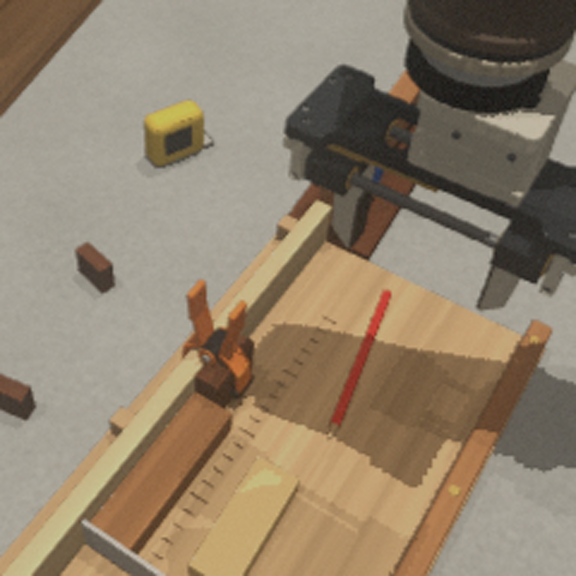

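The clamp sits astride fence and block (220,345 in the crop), throat down, its handle tops at about 142 mm. Block and sample are still snug, and pencil, offcut, blue clamp and tape look untouched. Handing in.

```bash
python3 -c "
from cell import arm
print(arm.sign_off())"
```

```text
the job is handed in; nothing more can be done
None
```

The job is handed in: the stop block was pushed snug with about 8 N and the orange clamp grips fence and block near the block's middle; the last image showed nothing else disturbed, but the sign-off gave no verdict.

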